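# Uncover a hand injector and draw its piston

### The arm

A 6-joint arm with a two-finger parallel gripper is mounted at the origin on the work surface. World frame = base frame: x ahead of the robot, y to its left, z up, the work surface at z = 0. Lengths are in m, angles in rad, forces in N, time in s.
With the tool pointing down it reaches from about 0.3 to 0.825 m from the base axis. Payload 5.4 kg.
Tool frame: the origin (TCP) lies midway between the tips of the shut fingers; the grasp point (between the pads) lies 19 mm behind it (ctrl.grasp_offset is the x of the grasp point in the tool frame, in m); x points along the fingers, z is the direction in which the jaws open and shut, and the axes are right-handed (so a half turn about x gives the same grasp; the last joint's range is limited). The gripper opens to 92 mm and grips with 3 to 60 N. Pads are 20 mm wide; open, the fingers measure 128 mm over their backs; the gripper's body (75 mm by 189 mm) begins 69 mm behind the grasp point.
Start: joints at [-1.334, 0.158, 1.597, -0, 1.386, -0.21], TCP at [0.248, -0.519, 0.215] pointing down, gripper open.
Joint ranges: [-2.91, 2.91], [-0.94, 2.29], [0.18, 2.7], [-1.29, 4.43], [0.17, 2.64], [-3, 3]. Speed limits (rad/s): [2.57, 2.57, 3.14, 3.14, 3.14, 3.14].

### API

Orientations are given as a 3x3 rotation matrix whose columns are the frame's x, y, z axes.
In Python, from workcell import ctrl, eyes, search_frame gives the robot as it stands.
- The arm moves only by the shell command python3 -m jog 'ROWS'. ROWS is JSON, a list that holds one entry, the list of rows, each a list of 7 numbers: the turn, a rotation vector about the tool's x, y, z normalised to -1 to 1, where 1 is 90 degrees, then the shift along the tool's x, y, z normalised to -1 to 1, where 1 is 150 mm, then the opening, from 0 (shut) to 1 (fully open). In form: [[[ax, ay, az, tx, ty, tz, fingers], ...]]. A call has 1 to 12 rows; each row shifts and turns the pose as measured when the row begins, along the tool's axes as they then stand; what a row does not reach is not made up. A row lasts 1/8 s, in which the tool goes at most 62.5 mm and 10.7 degrees, less where a joint would pass 70% of its speed; a pose out of reach is approached as far as the arm can. A call with a number of a shift or a turn outside -1 to 1 is refused whole. A call with a gripper value outside its range is refused whole. The fingers move at their own pace and stop on an object; the grip force is fixed at half the most. Time passes only in rows, so rows that do not move let the fingers close. It gives the time, the measured TCP pose, the force and the opening at its end, in the units of the state.
- ctrl.read_state(): the state, without advancing time (a new reading comes with each control period).
- eyes.grab_frame(name): name is "side" or "top"; returns the picture (480x640x3 uint8, red, green, blue); there is no depth.
- eyes.camera_info(name): a dict with "vfov" (degrees; the focal length in pixels is half the picture's height over the tangent of half this angle, whatever the lens; pixels are square), "cx", "cy" (the principal point, pixels), "T" (4x4, takes a point from camera to world coordinates). Camera axes: x right, y down, z forward; pixel columns grow to the right and rows downward; lengths in m; the calibration is good to about 2 mm. A picture is of the moment at which its call begins. camera_info takes no time and is no camera call.
- ctrl.hand_in(): hands the job in, once; it reports no verdict.
Trained networks look in the newest picture that a camera, given by its name, has taken for a name from the list of things; names that differ only in an ending like _2 or _b are one class to them, and where a whole thing is asked for, a point or a joint stands for the part that bears it (a point fixed in the world has none). Each returns a list of dicts, best first, with "p" (0 to 1); they miss things now and then, are a little off and sometimes report something else, mostly with a low value. They report only what shows in the picture. A call takes as long as a camera call. They do not tell look-alikes from the thing itself.
- search_frame(camera, name): "position" ([x, y, z] in m, in the coordinates of the camera as it stood for that picture, good to about 4 mm: the middle of the surface that is visible of it).
The state is a dict: "time_s": time; "joint_positions": joint angles; "joint_vel": joint speeds; "joint_efforts": joint torques, N m; "eef_pos": TCP position; "ee_rot": TCP orientation; "contact_force": force on the tool from outside, world axes, zero at the start; "moment": the same for the moment, N m; "width": finger opening in m.
Only numpy, scipy, OpenCV 4.12 (cv2) and the standard library are available. Lean on these libraries where they do the work, as an engineer would, in place of code of your own. Each camera call takes 0.05 s, during which the arm holds its last target.

### The job

Get the hand injector ready for loading: lift the square cover cap off it and set the cap, mouth down, in the tray's empty pocket with its tab lying in the slot, the same way round as the spare cap beside it, and let go of it. Then take the piston rod by its knob and draw it straight up 40 mm, until the dark ring on the shank comes level with the top of the block, without straining it sideways against the bore or pulling it right out. Finish while still holding the rod there, still and upright, and leave everything else where it stands.

Things in the scene. Friction and masses are not known exactly. Their poses are not given: they have to be found in the camera images.
- bore_mouth (a point): Centre of the bore's mouth, in the top face of the injector, 100 mm above the table: an upright aluminium block 56 x 56 mm, 85 mm tall on a fixed foot 110 x 110 x 15 mm. The bore is vertical, 18 mm wide, blind, 75 mm deep. z up; x and y along the block's sides.
- knob_center (a point): Centre of the knob (upright cylinder 24 mm across, 24 mm tall) on the loose steel piston rod standing in the bore, hidden under the cap at first. Fully home at the start: this point is then 30 mm above the bore mouth, 18 mm of shank showing; drawn 40 mm it is 70 mm above. z along the rod, up.
- cap_center (a point): Centre, half-way up (25 mm above its lower rim), of the grey cover cap over the knob, resting on the injector's top: hollow square box open below, outside 42 x 42 mm, 50 mm tall, walls 4.5 mm, about 60 g, loose. x and y square to its sides, z up; a tab sticks out at the bottom of its -x side. Lift it 45 mm or more to clear the knob.
- cap_tab (a point): Centre of the cap's tab: 14 mm long (x), 12 mm wide, 8 mm tall, at the rim of the cap's -x side; this point lies 28 mm from the cap's axis and 4 mm above its rim.
- pocket (a point): Centre of the floor of the tray's empty pocket, 4 mm above the table: 48 x 48 mm, 8 mm deep, with an 18 mm wide slot for the tab through the wall on its -x side, out to the tray's edge. Fixed grey tray, dark pocket floors, 100 (x) x 200 (y) x 12 mm; its other pocket, with the spare cap, is at y = -100 mm in this frame. z up. A seated cap's axes are parallel to these.
- spare_center (a point): Centre, half-way up, of the spare cap, the same shape as the cover cap, seated in the other pocket; to be left alone.
- dish_small: Bystander, to be left alone: small open round clear dish, 35 mm across, 10 mm tall; origin at the centre of its underside, z up.
- tweezers: Bystander, to be left alone: steel tweezers lying flat, about 130 mm long, 10 mm wide, 5 mm thick; origin at the centre of its underside, z up. Long axis x.
- bottle: Bystander, to be left alone: round bottle with screw cap, 56 mm across, 115 mm tall; origin at the centre of its underside, z up.
- jar: Bystander, to be left alone: round amber jar, 52 mm across, 60 mm tall; origin at the centre of its underside, z up.
- dish_large: Bystander, to be left alone: open round clear dish, 90 mm across, 15 mm tall; origin at the centre of its underside, z up.
- tip_box: Bystander, to be left alone: closed white box of tips, 124 x 84 x 62 mm; origin at the centre of its underside, z up. Long axis x.
- injector: The whole injector; origin under the centre of its foot, directly below bore_mouth, axes as there.
- rod: The whole piston rod, about 0.2 kg: below the knob a shank 16 mm across, 93 mm long, with 1 mm of play all round in the bore. It slides freely and falls back if let go. A dark ring round the shank, 3 mm wide, has its middle 70 mm below knob_center. Origin at the foot of the shank, 105 mm below knob_center, z up along it.
- cap: The whole cover cap; origin at the centre of its lower rim, 25 mm below cap_center, same axes.
Mind the look-alikes: they are no part of the job. Leave any blue look-alike of the cap alone.

How it is judged:
On the way, in this order (a step that is already met when the one before it is completed fails the run):
1. the cap is seated in the empty pocket, tab in the slot, and let go, with the rod still home (x of cap_center in the frame of pocket between -0.006 and 0.006 m and y of cap_center in the frame of pocket between -0.006 and 0.006 m and z of cap_center in the frame of pocket between 0.022 and 0.029 m and x of cap_tab in the frame of pocket between -0.036 and -0.02 m and y of cap_tab in the frame of pocket between -0.008 and 0.008 m and contact force between the fingers and cap below 0.2 N and z of knob_center in the frame of bore_mouth below 0.036 m), for 0.2 s.
2. the fingers draw the rod at least 15 mm out of the bore (z of knob_center in the frame of bore_mouth above 0.045 m and contact force between the fingers and rod above 1 N), for 0.1 s.
At the end, for the whole second after the job is handed in: Cap in the empty pocket: centre within 6 mm, down on the floor (within about 3 mm), tab in the slot, not touched by the fingers. Rod held in the fingers, drawn 40 mm (33 to 47 mm), still in the bore, tilted less than 0.06 rad, still, and pressing on the bore with less than 15 N (x of cap_center in the frame of pocket between -0.006 and 0.006 m and y of cap_center in the frame of pocket between -0.006 and 0.006 m and z of cap_center in the frame of pocket between 0.022 and 0.029 m and x of cap_tab in the frame of pocket between -0.036 and -0.02 m and y of cap_tab in the frame of pocket between -0.008 and 0.008 m and contact force between the fingers and cap below 0.2 N and z of knob_center in the frame of bore_mouth between 0.063 and 0.077 m and horizontal distance between knob_center and bore_mouth below 0.006 m and angle between knob_center's own z axis and vertical below 0.06 rad and linear speed of rod below 0.02 m/s and contact force between the fingers and rod above 1 N and contact force between rod and injector below 15 N); the arm keeps its last pose, push and grip.
It fails at once if the rod is pulled out of the bore (drawn more than 68 mm) (z of knob_center in the frame of bore_mouth above 0.098 m).
It fails at once if the rod is strained against the bore with more than 25 N (contact force between rod and injector above 25 N).
It fails at once if the spare cap or a bystander is shifted more than 20 mm (distance of any of spare_center, dish_small, tweezers, bottle, jar, dish_large, tip_box from where it was at the start of the episode above 0.02 m).
It also fails if it takes over 51 s, if anything falls off the work surface, if the arm or the gripper's body presses on something with over 40 N, if the wrist force passes 120 N, or if a joint passes its speed limit or range.

## Working session

There is one attempt and no reset: what is moved stays moved. The work goes in short steps, Python scripts to look and compute and a shell command to move; the robot and the scene stay as the last step left them, time stands still between calls to the robot, and variables do not carry over. Pictures are saved under pics/ and viewed, and the job is handed in when it is done.

```bash
ls; mkdir -p pics; cat > h.py <<'E'
import numpy as np, cv2
from workcell import ctrl, eyes, search_frame
def snap(c,n):
    im=eyes.grab_frame(c); cv2.imwrite(f'pics/{n}.png',im[:,:,::-1]); return im
def K(c):
    i=eyes.camera_info(c); f=240/np.tan(np.radians(i['vfov'])/2); return f,i['cx'],i['cy'],np.array(i['T'])
def proj(c,P):
    f,cx,cy,T=K(c); p=np.linalg.inv(T)@np.append(P,1); return cx+f*p[0]/p[2],cy+f*p[1]/p[2]
def ray(c,uv,z):
    f,cx,cy,T=K(c); d=T[:3,:3]@np.array([(uv[0]-cx)/f,(uv[1]-cy)/f,1]); o=T[:3,3]
    return o+d*(z-o[2])/d[2]
def find(c,name):
    T=K(c)[3]
    for r in search_frame(c,name)[:4]:
        p=(T@np.append(r['position'],1))[:3]; print(c,name,round(r['p'],2),p.round(4),np.round(proj(c,p)))
E
python3 - <<'E'
from h import *
for c in('top','side'):
    snap(c,c+'0'); print(c,eyes.camera_info(c))
    for n in ['cap_center','cap_tab','bore_mouth','pocket','spare_center','injector','tip_box','bottle','jar','dish_small','tweezers','dish_large']: find(c,n)
s=ctrl.read_state(); print(s, ctrl.grasp_offset)
E
```

```text
pics
top {'vfov': 44.918231000986914, 'cx': 322.1593495851505, 'cy': 245.68888004888078, 'T': array([[-0.02890725, -0.99152716,  0.12664227,  0.42315606],
       [-0.99951765,  0.03011115,  0.00760189, -0.01164422],
       [-0.01135082, -0.12636144, -0.99191932,  1.67743153],
       [ 0.        ,  0.        ,  0.        ,  1.        ]])}
top cap_center 0.75 [0.5621 0.158  0.1531] [263. 268.]
top cap_center 0.56 [0.5228 0.2898 0.0459] [221. 287.]
top cap_tab 0.74 [0.5237 0.285  0.0498] [222. 287.]
top cap_tab 0.57 [0.5634 0.1586 0.1527] [263. 268.]
top cap_tab 0.32 [0.7355 0.0968 0.0842] [287. 208.]
top bore_mouth 0.66 [0.5557 0.1464 0.0178] [272. 275.]
top pocket 0.59 [ 0.5634 -0.2223  0.0129] [401. 268.]
top spare_center 0.69 [0.5006 0.4784 0.0615] [152. 297.]
top spare_center 0.5 [ 0.5547 -0.2853  0.0578] [425. 269.]
top injector 0.63 [0.5522 0.1476 0.0149] [272. 276.]
top injector 0.28 [0.4981 0.4782 0.0601] [152. 298.]
top tip_box 0.86 [ 0.5874 -0.5232  0.0578] [510. 255.]
top bottle 0.67 [0.735  0.093  0.0824] [288. 208.]
top jar 0.57 [0.5001 0.4798 0.0631] [151. 297.]
top dish_
[... 1375 characters left out ...]
05,
        1.38618925e+00, -2.10078384e-01]), 'joint_vel': array([-0.00074631,  0.00093943,  0.0006571 ,  0.00017309, -0.00035377,
        0.00020036]), 'joint_efforts': array([ 1.81403484e-04, -3.85574698e+01, -3.22356641e+01,  7.01179379e-02,
        3.07953078e-02, -1.92677396e-05]), 'eef_pos': array([ 0.24843437, -0.51854818,  0.21460237]), 'ee_rot': array([[ 1.26798188e-05,  9.01839959e-01,  4.32070235e-01],
       [-2.88605179e-06,  4.32070235e-01, -9.01839959e-01],
       [-1.00000000e+00,  1.01881902e-05,  8.08132913e-06]]), 'contact_force': array([-0.93197175, -0.28166465,  0.01701981]), 'moment': array([-0.02906874, -0.00635147, -0.07475247]), 'width': 0.09205435287761053} -0.0187
```

View images.

View pics/top0.png

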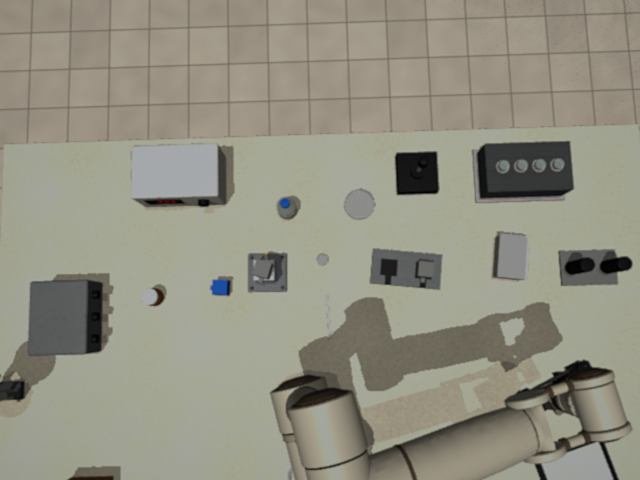

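View pics/side0.png

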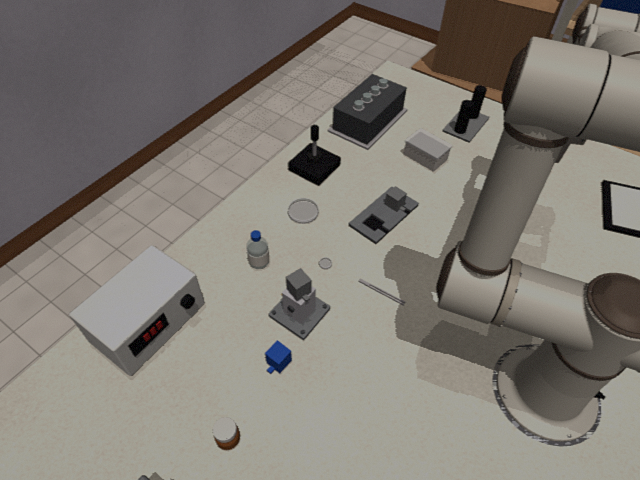

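```bash
python3 - <<'E'
import cv2,numpy as np
a=cv2.imread('pics/top0.png');b=cv2.imread('pics/side0.png')
r=lambda im,x,y,w,h,s:cv2.resize(im[y:y+h,x:x+w],None,fx=s,fy=s,interpolation=cv2.INTER_CUBIC)
cv2.imwrite('pics/c1.png',np.hstack([r(a,215,225,80,100,5),r(a,365,225,80,100,5)]))
cv2.imwrite('pics/c2.png',np.hstack([r(b,250,250,100,150,4),r(b,345,150,100,150,4)]))
E
```

```text
(no output)
```

View pics/c1.png

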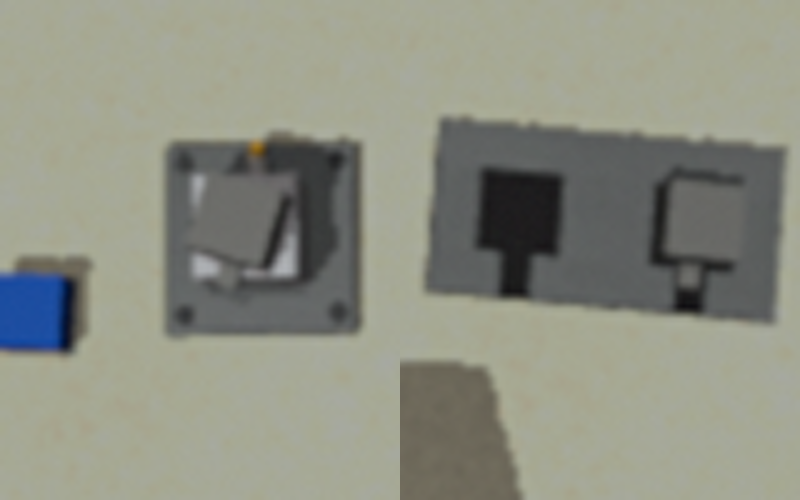

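View pics/c2.png

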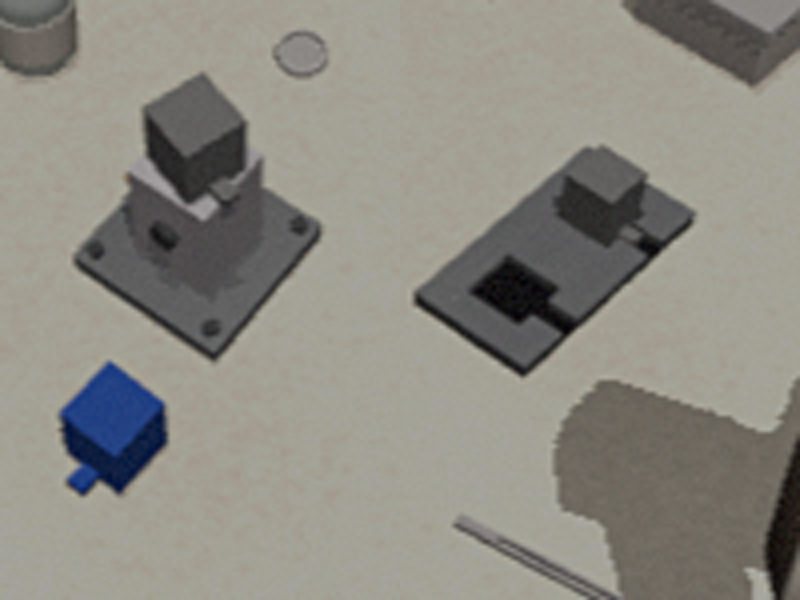

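```bash
cat > fit.py <<'E'
from h import *
from scipy.optimize import minimize
from scipy.ndimage import map_coordinates, gaussian_filter
def grads(im,s):
    g=[gaussian_filter(im[:,:,k].astype(float),s) for k in range(3)]
    return [np.gradient(x) for x in g]
def segs_rect(w,h,z,x0=0,y0=0):
    c=[(x0-w/2,y0-h/2,z),(x0+w/2,y0-h/2,z),(x0+w/2,y0+h/2,z),(x0-w/2,y0+h/2,z)]
    return [(c[i],c[(i+1)%4]) for i in range(4)]
def score(p,G,segs,cams):
    x,y,a=p[:3]; dz=p[3] if len(p)>3 else 0
    R=np.array([[np.cos(a),-np.sin(a),0],[np.sin(a),np.cos(a),0],[0,0,1]]);t=np.array([x,y,dz]); tot=0
    for c in cams:
        ss=segs[c] if isinstance(segs,dict) else segs
        for A,B in ss:
            ua=np.array(proj(c,R@A+t));ub=np.array(proj(c,R@B+t))
            d=ub-ua;n=np.array([-d[1],d[0]])/np.linalg.norm(d)
            pts=ua[:,None]+d[:,None]*np.linspace(.1,.9,25)
            m=0
            for gy,gx in G[c]:
                m=m+np.abs((map_coordinates(gx,[pts[1],pts[0]],order=1)*n[0]+map_coordinates(gy,[pts[1],pts[0]],order=1)*n[1]).mean())
            tot+=m
    return -tot
def fit(ims,segs,p0,cams=('top','side'),dz=False):
    p=np.array(list(p0)+([0] if dz else []),float)
    for s in (2.5,1.2,0.7):
        G={c:grads(ims[c],s) for c in cams}
        st=np.array([.006,.006,.08]+([.006] if dz else []))*(s/1.5)
        best=None
        for k in range(9):
            q=p+st*np.random.default_rng(k).uniform(-1,1,len(p))*(k>0)
            sim=np.vstack([q]+[q+st*e for e in np.eye(len(p))])
            r=minimize(score,q,args=(G,segs,cams),method='Nelder-Mead',options=dict(initial_simplex=sim,maxiter=150))
            if best is None or r.fun<best.fun: best=r
        p=best.x
    return p,best.fun
def draw(im,c,p,segs,col):
    x,y,a=p[:3];dz=p[3] if len(p)>3 else 0
    R=np.array([[np.cos(a),-np.sin(a),0],[np.sin(a),np.cos(a),0],[0,0,1]]);t=np.array([x,y,dz]);S=6
    for A,B in segs:
        u=[tuple(int(round((v+.5)*S)) for v in proj(c,R@P+t)) for P in (A,B)]
        cv2.line(im,u[0],u[1],col,1)
E
cat > run1.py <<'E'
from fit import *
ims={c:cv2.imread(f'pics/{c}0.png')[:,:,::-1] for c in('top','side')}
big={c:cv2.resize(ims[c][:,:,::-1],None,fx=6,fy=6,interpolation=cv2.INTER_CUBIC) for c in ims}
J=[('cap',segs_rect(.042,.042,.150),(.558,.160,-.2),True,(0,0,255)),
('foot',segs_rect(.11,.11,.015),(.552,.158,0),False,(0,255,0)),
('tray',segs_rect(.1,.2,.012,0,-.05),(.563,-.215,-.05),False,(255,0,0)),
('pocket',segs_rect(.048,.048,.012),(.563,-.215,-.05),False,(0,255,255)),
('spare',segs_rect(.042,.042,.054),(.555,-.285,-.05),True,(0,0,255))]
for n,s,p0,dz,col in J:
    for cams in (('top','side'),('top',),('side',)):
        if dz and len(cams)==2:
            p,f=fit(ims,s,p0,cams,True); print(n,'dz',p.round(4),round(f,1))
        p,f=fit(ims,s,p0,cams); print(n,cams,p.round(4),round(f,1))
        if len(cams)==2:
            for c in big: draw(big[c],c,p,s,col)
T,S=big['top'],big['side']
cv2.imwrite('pics/o1.png',np.hstack([T[235*6:300*6,245*6:290*6+130],T[240*6:305*6,370*6:445*6]])[:, :])
cv2.imwrite('pics/o2.png',S[260*6:345*6,260*6:340*6]); cv2.imwrite('pics/o3.png',S[180*6:250*6,340*6:425*6])
E
python3 run1.py
```

```text
Traceback (most recent call last):
  File "run1.py", line 12, in <module>
    p,f=fit(ims,s,p0,cams,True); print(n,'dz',p.round(4),round(f,1))
        ~~~^^^^^^^^^^^^^^^^^^^^
  File "fit.py", line 33, in fit
    r=minimize(score,q,args=(G,segs,cams),method='Nelder-Mead',options=dict(initial_simplex=sim,maxiter=150))
  File "fit.py", line 16, in score
    ua=np.array(proj(c,R@A+t));ub=np.array(proj(c,R@B+t))
                                           ~~~~^^^^^^^^^
  File "h.py", line 8, in proj
    f,cx,cy,T=K(c); p=np.linalg.inv(T)@np.append(P,1); return cx+f*p[0]/p[2],cy+f*p[1]/p[2]
              ~^^^
  File "h.py", line 6, in K
    i=eyes.camera_info(c); f=240/np.tan(np.radians(i['vfov'])/2); return f,i['cx'],i['cy'],np.array(i['T'])
ValueError: time passes only in moves, steps and waits
```

```bash
sed -i 's/^def K(c):/import functools\n@functools.lru_cache\ndef K(c):/' h.py; time python3 run1.py
```

```text
cap dz [ 0.5654  0.1795 -0.2241 -0.0027] -266.0
cap ('top', 'side') [ 0.5646  0.1796 -0.2617] -263.6
cap ('top',) [ 0.5811  0.1153 -0.0302] -187.2
cap ('side',) [ 0.5604  0.1654 -0.3009] -265.5
foot ('top', 'side') [0.5626 0.1702 0.0006] -366.4
foot ('top',) [ 0.564   0.1607 -0.0302] -267.9
foot ('side',) [ 0.5571  0.1701 -0.0108] -301.8
tray ('top', 'side') [ 0.5679 -0.1862 -0.1213] -483.9
tray ('top',) [ 0.5686 -0.1869 -0.1175] -283.5
tray ('side',) [ 0.5628 -0.1761 -0.1152] -335.0
pocket ('top', 'side') [ 0.567  -0.186  -0.1145] -468.3
pocket ('top',) [ 0.5682 -0.1877 -0.1035] -229.3
pocket ('side',) [ 0.5658 -0.1846 -0.1231] -278.4
spare dz [ 0.5578 -0.2872 -0.1639 -0.004 ] -385.4
spare ('top', 'side') [ 0.5573 -0.285  -0.1608] -365.5
spare ('top',) [ 0.5782 -0.3107 -0.1313] -140.0
spare ('side',) [ 0.5575 -0.2834 -0.1903] -226.2
real	1m31.632s
user	1m30.963s
sys	0m0.813s
```

View pics/o1.png

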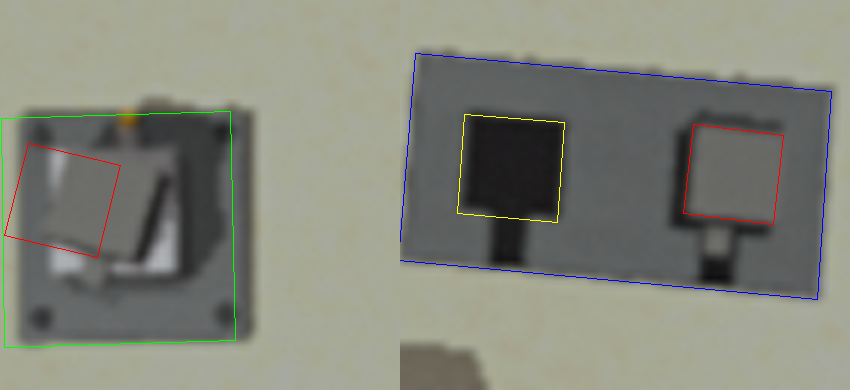

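View pics/o2.png

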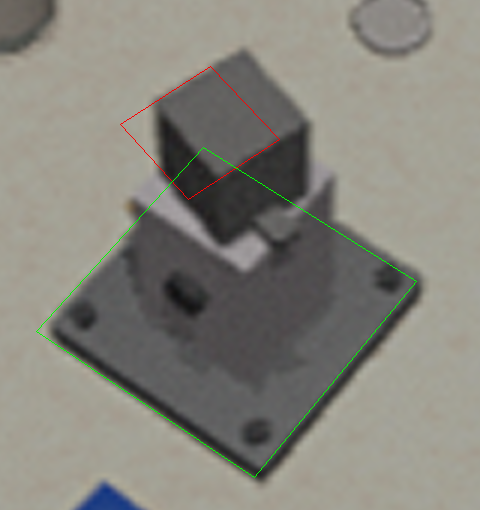

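View pics/o3.png

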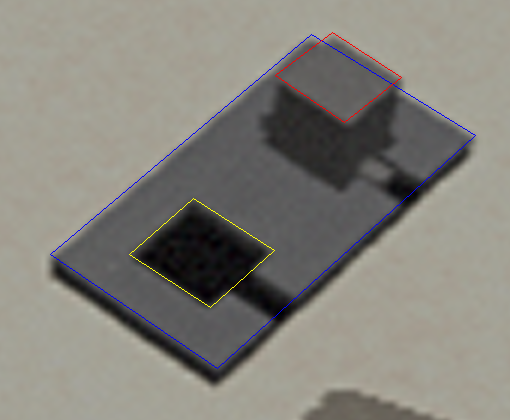

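```bash
python3 - <<'E'
from fit import *
im=cv2.imread('pics/top0.png').astype(float)
g=gaussian_filter(im.mean(2),1)
rows=[];cols=[]
sat=gaussian_filter(im[:,:,2]-im[:,:,0],1.5)
for c in range(10,635,12):
    col=np.array(im[100:170,c-2:c+3].mean(1))
    d=np.gradient(gaussian_filter(col[:,1]-col[:,2],2.0)) # greenish vs brown
    r=100+np.argmax(np.abs(d)); rows.append(r);cols.append(c)
p=np.polyfit(cols,rows,1);print(np.round(np.array(rows)-np.polyval(p,cols),1))
ims={c:cv2.imread(f'pics/{c}0.png') for c in('top','side')}
T=cv2.resize(ims['top'],None,fx=10,fy=10,interpolation=cv2.INTER_CUBIC);S=cv2.resize(ims['side'],None,fx=8,fy=8,interpolation=cv2.INTER_CUBIC)
def crop(I,k,x,y,w,h,n):
    o=I[y*k:(y+h)*k,x*k:(x+w)*k].copy()
    for i in range(0,w,5):
        cv2.line(o,(int((i+.5)*k),0),(int((i+.5)*k),6 if i%10 else 14),(0,0,255),1)
        if i%10==0: cv2.putText(o,str(x+i),(i*k,26),0,.4,(0,0,255),1)
    for i in range(0,h,5):
        cv2.line(o,(0,int((i+.5)*k)),(6 if i%10 else 14,int((i+.5)*k)),(0,0,255),1)
        if i%10==0: cv2.putText(o,str(y+i),(16,int((i+.5)*k)+4),0,.4,(0,0,255),1)
    cv2.imwrite(n,o)
crop(T,10,240,240,60,60,'pics/d1.png');crop(T,10,366,242,80,55,'pics/d2.png');crop(S,8,262,260,75,75,'pics/d3.png');crop(S,8,340,180,85,70,'pics/d4.png')
E
```

```text
[-0.4  0.   0.4 -0.2  0.1  0.5 -0.1  0.3 -0.4  0.   0.4 -0.2  0.1 -0.5
 -0.1  0.3 -0.4  0.   0.4 -0.2  0.1 -0.5 -0.1  0.3 -0.4  0.   0.4 -0.2
  0.1 -0.5 -0.1  0.3 -0.4  1.   0.4 -0.2  0.1 -0.5 -0.1  0.3 -0.3  0.
  0.4 -0.2  0.2 -0.5 -0.1  0.3 -0.3  0.   0.4 -0.2  0.2]
```

View pics/d1.png

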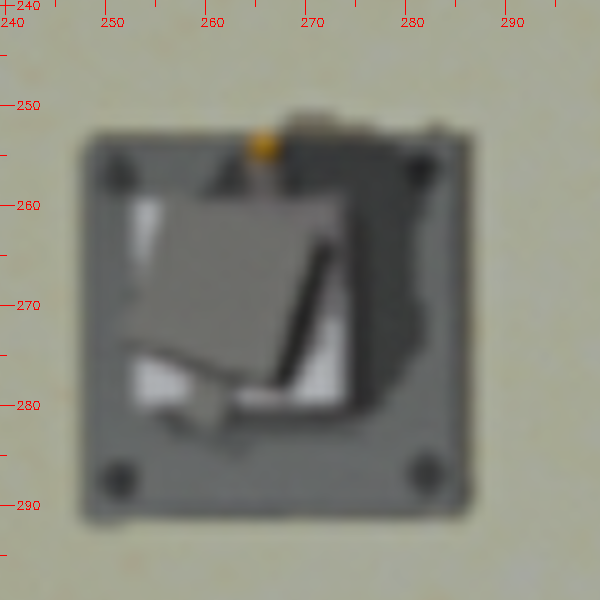

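View pics/d2.png

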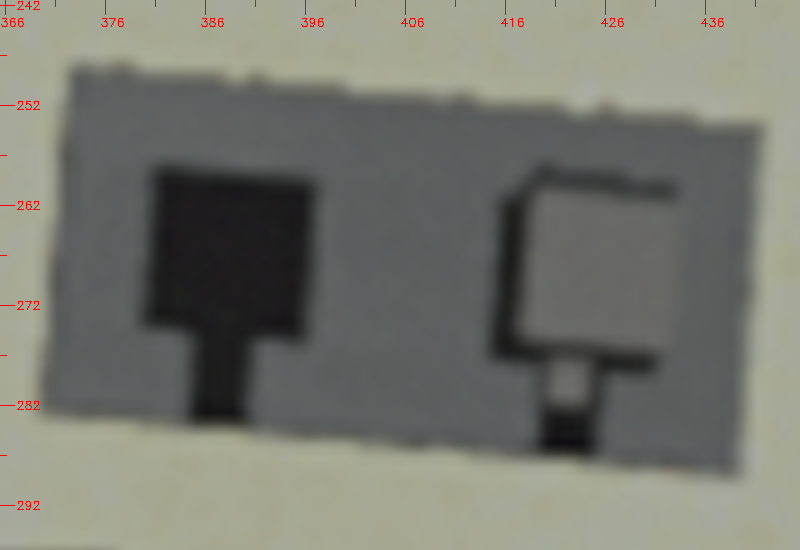

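View pics/d3.png

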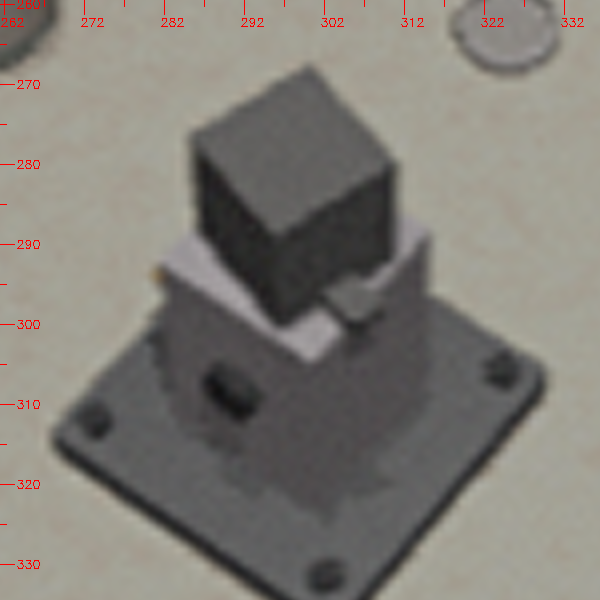

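View pics/d4.png

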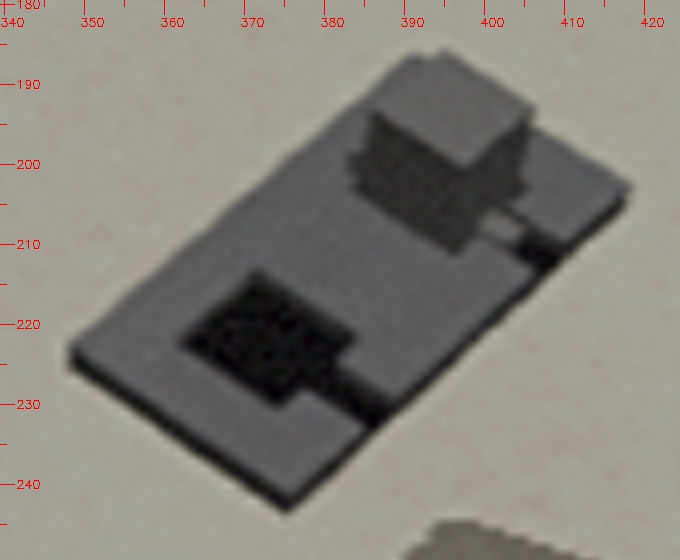

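```bash
cat > clicks.py <<'E'
from h import *
from scipy.optimize import least_squares
def sq(w,h,z,x0=0,y0=0): return np.array([(x0+w/2,y0+h/2,z),(x0+w/2,y0-h/2,z),(x0-w/2,y0-h/2,z),(x0-w/2,y0+h/2,z)])
# order: (+x,+y),(+x,-y),(-x,-y),(-x,+y)
def solve(name,M,top,side,p0):
    for tag,cl in (('both',{'top':top,'side':side}),('top',{'top':top}),('side',{'side':side}),('bothz',{'top':top,'side':side})):
        def res(p):
            a=p[2];R=np.array([[np.cos(a),-np.sin(a),0],[np.sin(a),np.cos(a),0],[0,0,1]]);t=np.array([p[0],p[1],p[3] if len(p)>3 else 0])
            return np.concatenate([np.subtract(proj(c,R@m+t),u) for c in cl for m,u in zip(M,cl[c]) if u is not None])
        r=least_squares(res,list(p0)+([0] if tag=='bothz' else []),loss='soft_l1'); print(name,tag,r.x.round(4),'rms px',np.sqrt((res(r.x)**2).mean()).round(2))
if __name__=='__main__':
    solve('foot',sq(.11,.11,.015),[(248,253),(286.3,253),(286.3,291),(248,291)],[None,(329.5,306),None,(269,313.5)],(.56,.16,0))
    solve('block',sq(.056,.056,.1),[(253,259.5),(274,259.5),(274,280),(253,280)],[None,(314.5,288.5),(299,304),(280,292.5)][0:1]+[None,(314.5,288.5),(299,304)] and [None,(314.5,288.5),(299,304),(280,292.5)],(.56,.16,0))
    solve('cap',sq(.042,.042,.15),[(255.5,259),(271.5,262.5),(267,278.5),(252.3,274)],[(285.5,276.5),(299.5,268),(310,280),(295.5,289)],(.56,.16,-.25))
    solve('tray',sq(.1,.2,.012,0,-.05),[(372.5,248.5),(441.5,254),(439,289),(369.5,283)],[(348.5,223),(391,187),(416.5,202.5),(374.5,241.5)],(.56,-.19,-.1))
    solve('pocket',sq(.048,.048,.012),[(381,258.5),(396.5,260),(395.5,275),(380,274)],[(362,222),(371,213.5),(383,221.5),(374,230.5)],(.56,-.19,-.1))
E
python3 clicks.py
```

```text
foot both [ 0.5644  0.1612 -0.0454] rms px 16.62
foot top [ 0.5643  0.1613 -0.0233] rms px 0.15
foot side [ 0.5597  0.1654 -1.5826] rms px 1.03
foot bothz [ 0.5674  0.1648 -0.0491 -0.0354] rms px 16.71
block both [ 0.5641  0.1646 -0.1124] rms px 10.06
block top [ 0.5633  0.1623 -0.0232] rms px 0.19
block side [ 0.5633  0.1667 -1.5909] rms px 0.42
block bothz [ 0.57    0.1693 -0.1176 -0.0569] rms px 9.96
cap both [ 0.5619  0.1643 -0.2884] rms px 0.79
cap top [ 0.5623  0.1618 -0.2725] rms px 0.31
cap side [ 0.5611  0.1665 -0.302 ] rms px 0.52
cap bothz [ 0.5635  0.1628 -0.2887 -0.0067] rms px 0.44
tray both [ 0.5679 -0.1853 -0.1162] rms px 0.83
tray top [ 0.5681 -0.1869 -0.1156] rms px 0.21
tray side [ 0.5676 -0.182  -0.1201] rms px 0.86
tray bothz [ 0.5692 -0.1878 -0.1175 -0.0071] rms px 0.56
pocket both [ 0.5683 -0.1858 -0.1076] rms px 0.8
pocket top [ 0.5687 -0.187  -0.1119] rms px 0.64
pocket side [ 0.5678 -0.1841 -0.1042] rms px 0.82
pocket bothz [ 0.5693 -0.1877 -0.1067 -0.0047] rms px 0.71
```

```bash
python3 -m jog '[[[0,0,0,0,0.29,-0.24,1],[0,0,0,0,0.29,-0.24,1],[0,0,0,0,0.29,-0.24,1],[0,0,0,0,0.29,-0.24,1],[0,0,0,0,0.29,-0.24,1],[0,0,0,0,0.29,-0.24,1],[0,0,0,0,0.29,-0.24,1],[0,0,0,0,0.29,-0.24,1],[0,0,0,0,0.29,-0.24,1],[0,0,0,0,0.29,-0.24,1],[0,0,0,0,0.29,-0.24,1],[0,0,0,0,0,0,1]]]'
python3 -m jog '[[[0.115,0,0,0,0,0,1],[0.115,0,0,0,0,0,1],[0.115,0,0,0,0,0,1],[0.115,0,0,0,0,0,1],[0,0,0,0,0,0,1]]]'
cat > to.py <<'E'
import sys
from h import *
# target grasp x y, TCP z, jaw z-axis angle deg
x,y,z,a=map(float,sys.argv[1:5]); s=ctrl.read_state(); R=np.array(s['ee_rot']); p=np.array(s['eef_pos'])
d=R.T@(np.array([x,y,z])-p)/.15
zt=np.radians(a);Z=np.array([np.cos(zt),np.sin(zt),0]);X=np.array([0,0,-1.]);T=np.column_stack([X,np.cross(Z,X),Z])
from scipy.spatial.transform import Rotation as Ro
r=Ro.from_matrix(R.T@T).as_rotvec()/(np.pi/2)
print('t',round(s['time_s'],2),'pos',p.round(4),'jawdeg',np.degrees(np.arctan2(R[1,2],R[0,2])).round(2),'w',round(s['width'],4),'F',np.round(s['contact_force'],1),'j',np.round(s['joint_positions'],2))
print('turn units',r.round(4),'shift units',d.round(4),'rows>=',(np.linalg.norm(d)/.4167).round(2))
E
python3 to.py .562 .164 .2 -106.3
```

```text
time_s: 2.8
eef_pos: [0.5179, 0.0616, 0.2161]
ee_rot: [[0.008, 0.903, 0.429], [-0.004, 0.429, -0.903], [-1.0, 0.005, 0.007]]
contact_force: [0.3, 0.1, 0.5]
width: 0.092
time_s: 3.42
eef_pos: [0.5167, 0.0579, 0.216]
ee_rot: [[0.006, 0.955, -0.298], [-0.006, -0.298, -0.955], [-1.0, 0.008, 0.004]]
contact_force: [-0.3, -0.1, 0.2]
width: 0.0917
t 3.42 pos [0.5167 0.0579 0.216 ] jawdeg -107.31 w 0.0917 F [-0.3 -0.1  0.2] j [-0.12  0.01  1.75 -0.01  1.37  1.76]
turn units [-0.0112  0.0027 -0.0051] shift units [ 0.1039  0.0769 -0.7659] rows>= 1.86
```

```bash
python3 -m jog '[[[-0.004,0.001,-0.002,0.03,0.026,-0.255,1],[-0.004,0.001,-0.002,0.03,0.026,-0.255,1],[-0.004,0.001,-0.002,0.03,0.026,-0.255,1],[0,0,0,0,0,0,1],[0,0,0,0,0,0,1]]]'
python3 to.py .562 .164 .2 -106.3
python3 - <<'E'
from h import *
im=snap('side','s1'); t=snap('top','t1')
cv2.imwrite('pics/s1c.png',cv2.resize(im[170:370,200:440,::-1],None,fx=3,fy=3,interpolation=cv2.INTER_CUBIC))
E
```

```text
time_s: 4.05
eef_pos: [0.5624, 0.1625, 0.2023]
ee_rot: [[-0.001, 0.963, -0.268], [-0.001, -0.268, -0.963], [-1.0, -0.0, 0.001]]
contact_force: [0.2, -0.7, -0.6]
width: 0.0921
t 4.05 pos [0.5624 0.1625 0.2023] jawdeg -105.54 w 0.0921 F [ 0.2 -0.7 -0.6] j [ 0.08  0.2   1.58 -0.    1.37  1.92]
turn units [0.0084 0.0009 0.0002] shift units [ 0.0156 -0.0056 -0.0091] rows>= 0.05
```

View pics/s1c.png

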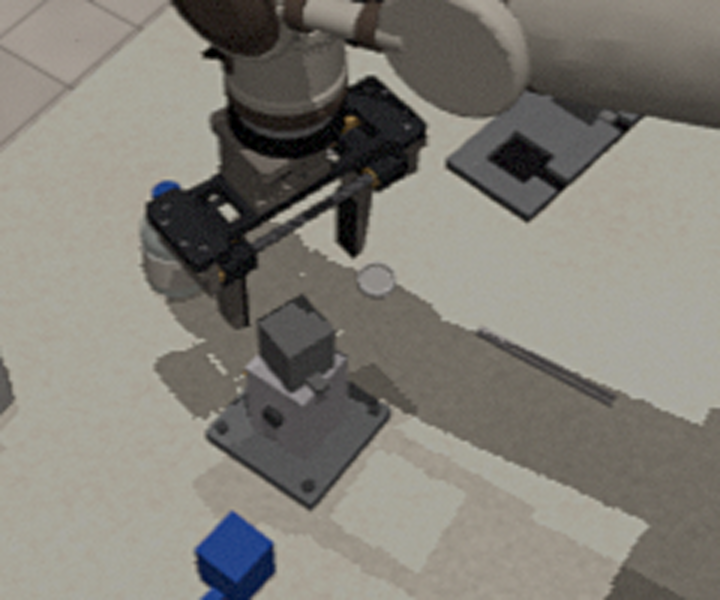

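```bash
python3 - <<'E'
from h import *
P=np.array([.5624,.1625,.2023]);z=np.array([-.268,-.963,0])
for k in(-.064,-.046,0,.046,.064): print(np.round(proj('side',P+k*z),1), (np.round(proj('side',P+k*z),1)-[200,170])*3)
E
```

```text
[273.4 278.1] [220.2 324.3]
[280.4 273.7] [241.2 311.1]
[297.7 262.9] [293.1 278.7]
[314.5 252.4] [343.5 247.2]
[320.9 248.4] [362.7 235.2]
```

```bash
python3 - <<'E'
import cv2
im=cv2.imread('pics/s1.png');cv2.imwrite('pics/s1d.png',cv2.resize(im[225:325,250:340],None,fx=6,fy=6,interpolation=cv2.INTER_CUBIC))
E
```

```text
(no output)
```

View pics/s1d.png

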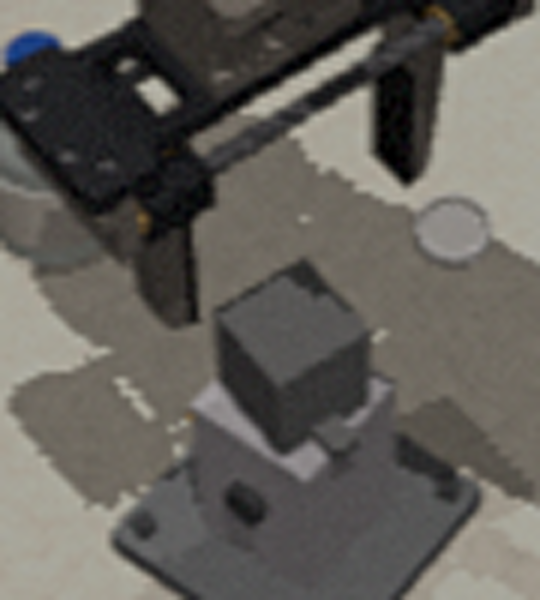

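```bash
python3 - <<'E'
from h import *
P=np.array([.5624,.1625,.2023]);z=np.array([-.268,-.963,0]);y=np.array([.963,-.268,0])
for k in(-.046,0,.046): print(np.round(proj('side',P+k*z-.01*y),1))
for d in ([.002,0,0],[0,.002,0],[0,0,.002]): print(np.round(np.subtract(proj('side',P+d),proj('side',P)),2))
E
```

```text
[283.2 276.8]
[300.6 265.9]
[317.4 255.3]
[-0.74 -0.45]
[-0.57  0.61]
[-0.02 -0.55]
```

```bash
python3 -m jog '[[[0.011,0.001,0,0.1,-0.006,-0.009,1],[0,0,0,0.1,0,0,1],[0,0,0,0.1,0,0,1],[0,0,0,0.1,0,0,1],[0,0,0,0.1,0,0,1],[0,0,0,0.08,0,0,1],[0,0,0,0,0,0,1]]]'
python3 to.py .562 .164 .114 -106.5
```

```text
time_s: 5.03
eef_pos: [0.5601, 0.1619, 0.1077]
ee_rot: [[-0.003, 0.957, -0.289], [0.0, -0.289, -0.957], [-1.0, -0.003, 0.001]]
contact_force: [-0.4, -0.0, -0.7]
width: 0.0919
t 5.03 pos [0.5601 0.1619 0.1077] jawdeg -106.77 w 0.0919 F [-0.4 -0.  -0.7] j [0.07 0.28 1.67 0.   1.19 1.94]
turn units [-0.003   0.0006  0.0021] shift units [-0.0421  0.0079 -0.0169] rows>= 0.11
```

```bash
python3 -m jog '[[[-0.003,0.001,0.002,-0.042,0.008,-0.017,1],[0,0,0,0,0,0,1]]]'
python3 to.py .562 .164 .115 -106.5
python3 -m jog '[[[0,0,0,0,0,0,0.6],[0,0,0,0,0,0,0.3],[0,0,0,0,0,0,0.3],[0,0,0,0,0,0,0.3],[0,0,0,0,0,0,0.3],[0,0,0,0,0,0,0.3]]]'
python3 to.py .562 .164 .115 -106.5
```

```text
time_s: 5.28
eef_pos: [0.5632, 0.1643, 0.1156]
ee_rot: [[0.003, 0.959, -0.284], [0.001, -0.284, -0.959], [-1.0, 0.002, -0.002]]
contact_force: [0.0, 0.5, -0.2]
width: 0.0917
t 5.28 pos [0.5632 0.1643 0.1156] jawdeg -106.47 w 0.0917 F [ 0.   0.5 -0.2] j [0.08 0.28 1.66 0.   1.2  1.94]
turn units [ 0.0003 -0.001  -0.0014] shift units [ 0.004  -0.0067  0.0044] rows>= 0.02
time_s: 6.02
eef_pos: [0.5639, 0.1643, 0.1169]
ee_rot: [[0.005, 0.959, -0.283], [0.001, -0.283, -0.959], [-1.0, 0.004, -0.002]]
contact_force: [0.0, 0.8, 0.1]
width: 0.0417
t 6.03 pos [0.5639 0.1643 0.1169] jawdeg -106.47 w 0.0417 F [0.  0.8 0.1] j [0.08 0.28 1.66 0.   1.2  1.94]
turn units [ 0.0004 -0.0014 -0.0028] shift units [ 0.0125 -0.0117  0.0056] rows>= 0.04
```

```bash
python3 -m jog '[[[0,-0.001,-0.003,-0.1,-0.005,0.003,0.3],[0,0,0,-0.15,0,0,0.3],[0,0,0,-0.2,0,0,0.3],[0,0,0,-0.2,0,0,0.3],[0,0,0,0,0,0,0.3]]]'
python3 to.py .568 -.1855 .215 -96.4
python3 - <<'E'
from h import *
im=snap('side','s2'); snap('top','t2')
cv2.imwrite('pics/s2c.png',cv2.resize(im[190:340,220:380,::-1],None,fx=4,fy=4,interpolation=cv2.INTER_CUBIC))
for n in('cap_center','rod'): find('side',n)
E
```

```text
time_s: 6.65
eef_pos: [0.563, 0.1641, 0.2203]
ee_rot: [[0.0, 0.959, -0.284], [0.001, -0.284, -0.959], [-1.0, -0.0, -0.001]]
contact_force: [-0.1, -0.0, -1.0]
width: 0.0418
t 6.65 pos [0.563  0.1641 0.2203] jawdeg -106.47 w 0.0418 F [-0.1 -0.  -1. ] j [0.08 0.18 1.56 0.   1.4  1.94]
turn units [-0.1119 -0.0007  0.    ] shift units [0.0332 0.6927 2.2258] rows>= 5.59
side cap_center 0.77 [0.5203 0.3011 0.047 ] [276. 354.]
side cap_center 0.76 [0.5449 0.1693 0.244 ] [302. 257.]
side cap_center 0.42 [0.5447 0.1881 0.0149] [299. 320.]
side rod 0.66 [ 0.5609 -0.1997  0.0112] [377. 220.]
side rod 0.65 [ 0.6275 -0.5661  0.0569] [421. 131.]
side rod 0.45 [0.494  0.4959 0.0608] [224. 432.]
```

View pics/s2c.png

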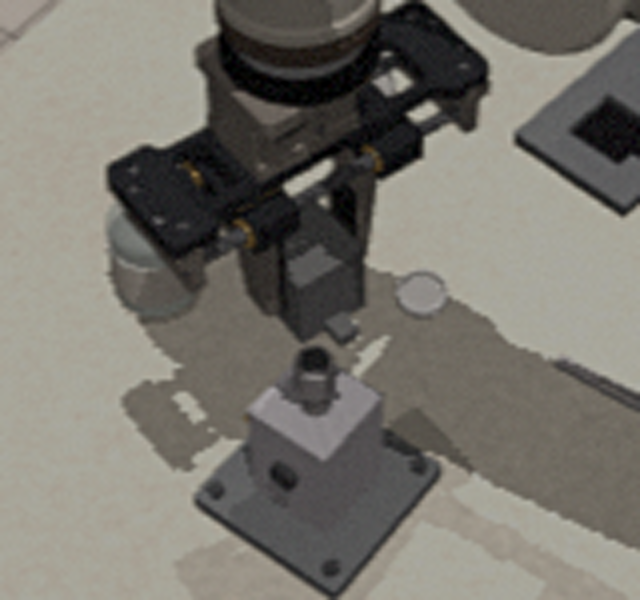

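```bash
python3 - <<'E'
from h import *
im=cv2.imread('pics/s2.png');k=10;x0,y0=275,235
o=cv2.resize(im[y0:y0+55,x0:x0+60],None,fx=k,fy=k,interpolation=cv2.INTER_CUBIC)
raw=o.copy()
P=np.array([.563,.1641,.2203]);zb=-.0150-.0019 # rim relative to tcp: tcp .1169 at grasp, rim .100
a=np.radians(-106.47+90);R=np.array([[np.cos(a),-np.sin(a),0],[np.sin(a),np.cos(a),0],[0,0,1]])
for off,col in((0,(0,255,0)),(.004,(0,0,255))):
    h=.021
    pts=[(-h,h,0),(-h,-h,0),(-h,-h,.05),(-h,h,.05),(h,h,.05),(h,h,0)]
    u=[tuple(int((v+.5)*k) for v in np.subtract(proj('side',P+[0,0,zb]+R@(np.array(p)+[off,0,0])),[x0,y0])) for p in pts]
    for i,j in((0,1),(1,2),(2,3),(3,0)): cv2.line(o,u[i],u[j],col,1)
cv2.imwrite('pics/s2d.png',o)
E
```

```text
(no output)
```

View pics/s2d.png

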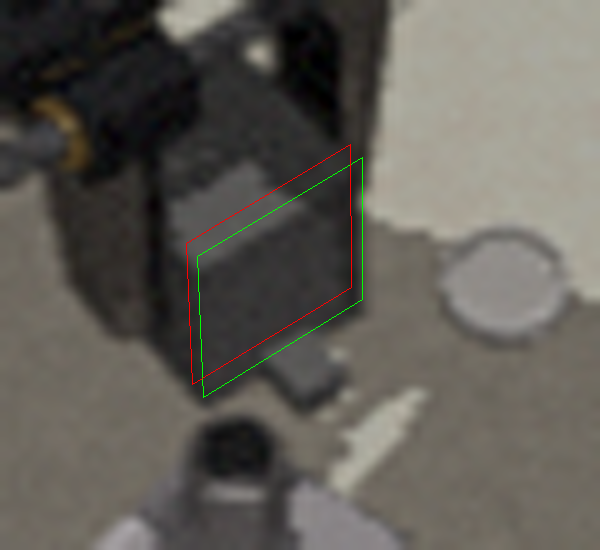

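```bash
python3 -m jog '[[[0,0,0,0,0.1,0.3,0.3],[0,0,0,0,0.1,0.35,0.3],[0,0,0,0,0.1,0.35,0.3],[0,0,0,0,0.1,0.35,0.3],[0,0,0,0,0.1,0.35,0.3],[0,0,0,0,0.1,0.35,0.3],[0,0,0,0,0.1,0.2,0.3],[0,0,0,0,0,0,0.3]]]'
python3 -m jog '[[[-0.056,0,0,0,0,0,0.3],[-0.056,0,0,0,0,0,0.3],[0,0,0,0,0,0,0.3]]]'
python3 to.py .569 -.1856 .16 -96.4
```

```text
time_s: 7.85
eef_pos: [0.5586, -0.1977, 0.1999]
ee_rot: [[-0.03, 0.959, -0.281], [0.008, -0.281, -0.96], [-1.0, -0.031, 0.001]]
contact_force: [0.1, 0.8, -0.6]
width: 0.0415
time_s: 8.22
eef_pos: [0.5566, -0.194, 0.1958]
ee_rot: [[-0.036, 0.994, -0.104], [0.013, -0.103, -0.995], [-0.999, -0.038, -0.01]]
contact_force: [-0.4, 0.7, -1.2]
width: 0.0419
t 8.22 pos [ 0.5566 -0.194   0.1958] jawdeg -95.95 w 0.0419 F [-0.4  0.7 -1.2] j [-0.54  0.24  1.54 -0.01  1.4   1.14]
turn units [ 0.0051 -0.006   0.0239] shift units [ 0.236   0.0852 -0.0618] rows>= 0.62
```

Tilt of about 2° crept in; levelling it and then checking above the pocket.

```bash
python3 -m jog '[[[0.005,-0.006,0.024,0.08,0.085,-0.06,0.3],[0,0,0,0,0,0,0.3]]]'
python3 to.py .569 -.1856 .12 -96.4
```

```text
time_s: 8.48
eef_pos: [0.5693, -0.184, 0.1819]
ee_rot: [[-0.001, 0.994, -0.113], [0.001, -0.113, -0.994], [-1.0, -0.002, -0.001]]
contact_force: [-0.2, -0.2, -0.3]
width: 0.0418
t 8.47 pos [ 0.5693 -0.184   0.1819] jawdeg -96.49 w 0.0418 F [-0.2 -0.2 -0.3] j [-0.51  0.24  1.56  0.    1.34  1.17]
turn units [-0.001  -0.0007  0.001 ] shift units [ 4.128e-01 -3.000e-04  1.130e-02] rows>= 0.99
```

```bash
python3 -m jog '[[[0,0,0,0.15,0,0.006,0.3],[0,0,0,0.2,0,0.005,0.3],[0,0,0,0.2,0,0,0.3],[0,0,0,0.2,0,0,0.3],[0,0,0,0,0,0,0.3]]]'
python3 to.py .569 -.1856 .06 -96.4
cat > look.py <<'E'
import sys
from h import *
n=sys.argv[1]
s=ctrl.read_state();P=np.array(s['eef_pos']);Rr=np.array(s['ee_rot'])
from fit import segs_rect
for c,(x0,y0,w,h,k) in {'side':(345,175,80,70,10),'top':(365,235,80,60,10)}.items():
    im=snap(c,n+c); o=cv2.resize(im[y0:y0+h,x0:x0+w,::-1],None,fx=k,fy=k,interpolation=cv2.INTER_CUBIC)
    def dr(segs,p,a,col):
        R=np.array([[np.cos(a),-np.sin(a),0],[np.sin(a),np.cos(a),0],[0,0,1]])
        for A,B in segs:
            u=[tuple(int((v+.5)*k) for v in np.subtract(proj(c,R@np.array(q)+p),[x0,y0])) for q in(A,B)]
            cv2.line(o,u[0],u[1],col,1)
    dr(segs_rect(.048,.048,.008),np.array([.568,-.1855,.004]),-.112,(0,255,255))
    a=np.arctan2(Rr[1,2],Rr[0,2])+np.pi/2
    p=P+np.array([np.cos(a),np.sin(a),0])*-.001; p[2]-=.0169
    dr(segs_rect(.042,.042,0)+segs_rect(.042,.042,.05),p,a,(0,255,0))
    cv2.imwrite(f'pics/{n}{c}_c.png',o)
E
python3 look.py p1
```

```text
time_s: 9.1
eef_pos: [0.5687, -0.1853, 0.0689]
ee_rot: [[-0.003, 0.993, -0.115], [0.0, -0.115, -0.993], [-1.0, -0.003, -0.0]]
contact_force: [0.1, -0.6, 0.3]
width: 0.0417
t 9.1 pos [ 0.5687 -0.1853  0.0689] jawdeg -96.61 w 0.0417 F [ 0.1 -0.6  0.3] j [-0.52  0.37  1.65 -0.    1.13  1.17]
turn units [-0.0023 -0.0001  0.0019] shift units [0.0595 0.0021 0.0021] rows>= 0.14
```

View pics/p1side_c.png

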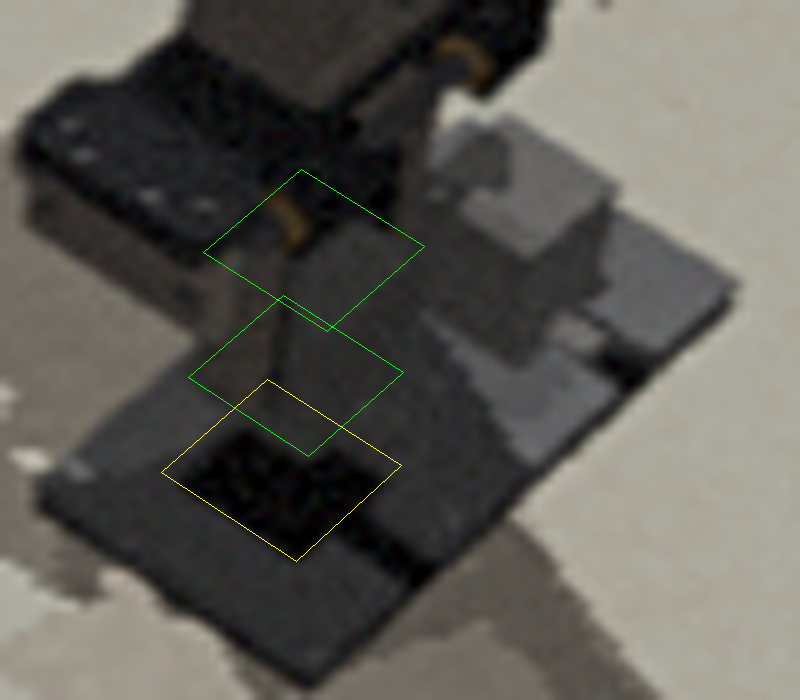

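View pics/p1top_c.png

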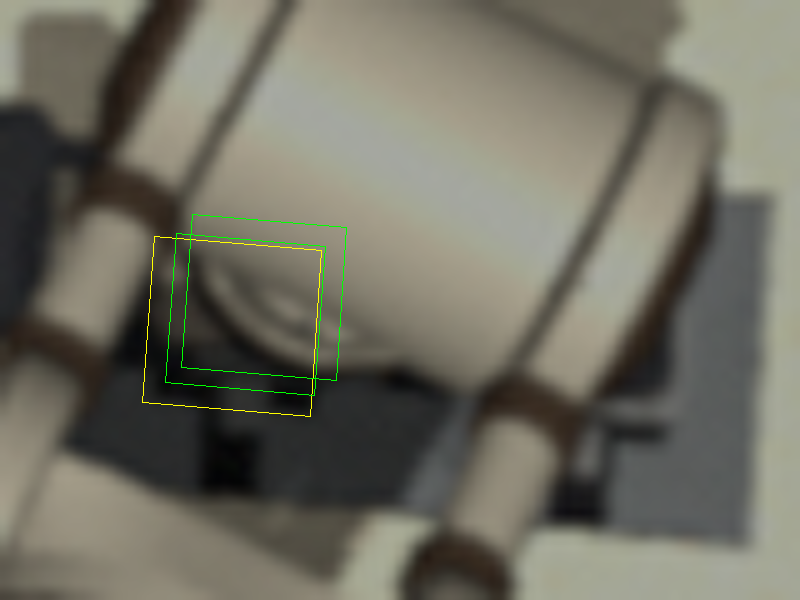

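```bash
cat > enh.py <<'E'
import cv2,sys,numpy as np
n,x,y,w,h,k,g=sys.argv[1],*map(float,sys.argv[2:8]);x,y,w,h,k=map(int,(x,y,w,h,k))
im=cv2.imread(f'pics/{n}.png')[y:y+h,x:x+w].astype(float)
im=np.clip(im*g,0,255).astype(np.uint8)
o=cv2.resize(im,None,fx=k,fy=k,interpolation=cv2.INTER_CUBIC)
for i in range(0,w,5): cv2.putText(o,str(x+i) if i%10==0 else '|',(int((i+.5)*k)-(12 if i%10==0 else 2),10),0,.35,(0,0,255),1)
for i in range(0,h,5): cv2.putText(o,str(y+i) if i%10==0 else '-',(0,int((i+.5)*k)+4),0,.35,(0,0,255),1)
cv2.imwrite(f'pics/{n}_e.png',o)
E
python3 enh.py p1side 355 185 50 55 11 2.6
```

```text
(no output)
```

View pics/p1side_e.png

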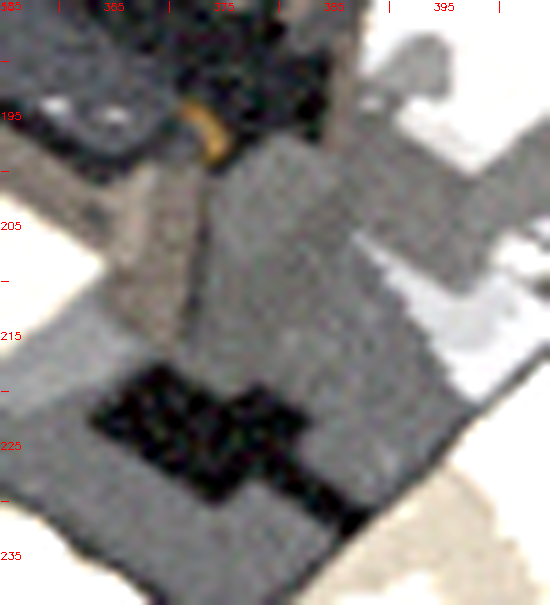

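```bash
python3 -m jog '[[[-0.002,0,0.002,0.12,0.002,0.002,0.3],[0,0,0,0.12,0,0,0.3],[0,0,0,0,0,0,0.3]]]'
python3 to.py .569 -.1856 .0209 -96.4
python3 - <<'E'
from h import *
snap('side','p2side')
E
python3 enh.py p2side 355 185 50 55 11 2.2
```

```text
time_s: 9.57
eef_pos: [0.5735, -0.1881, 0.037]
ee_rot: [[0.01, 0.994, -0.112], [-0.006, -0.112, -0.994], [-1.0, 0.011, 0.004]]
contact_force: [0.0, 0.1, -1.0]
width: 0.0418
t 9.57 pos [ 0.5735 -0.1881  0.037 ] jawdeg -96.41 w 0.0418 F [ 0.   0.1 -1. ] j [-0.52  0.42  1.66  0.    1.06  1.17]
turn units [-0.0002  0.0028 -0.0069] shift units [ 0.107  -0.033  -0.0139] rows>= 0.27
```

View pics/p2side_e.png

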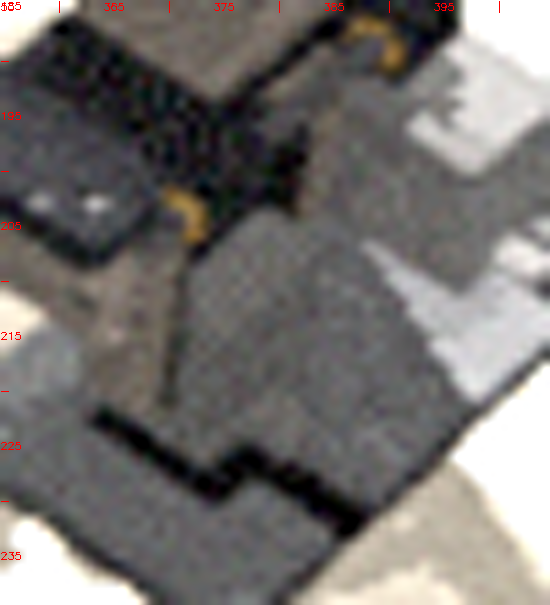

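```bash
python3 -m jog '[[[0,0.003,-0.007,0.02,-0.033,-0.014,0.3],[0,0,0,0,0,0,0.3]]]'
python3 to.py .569 -.1856 .0209 -96.4
python3 look.py p3; python3 enh.py p3side 355 185 50 55 11 2.2
```

```text
time_s: 9.88
eef_pos: [0.5697, -0.1859, 0.0353]
ee_rot: [[0.002, 0.994, -0.112], [-0.001, -0.112, -0.994], [-1.0, 0.002, 0.0]]
contact_force: [0.3, -0.5, -0.8]
width: 0.042
t 9.88 pos [ 0.5697 -0.1859  0.0353] jawdeg -96.41 w 0.042 F [ 0.3 -0.5 -0.8] j [-0.52  0.42  1.66  0.    1.06  1.17]
turn units [-0.0001  0.0003 -0.001 ] shift units [ 0.0963 -0.005  -0.0018] rows>= 0.23
```

View pics/p3side_e.png

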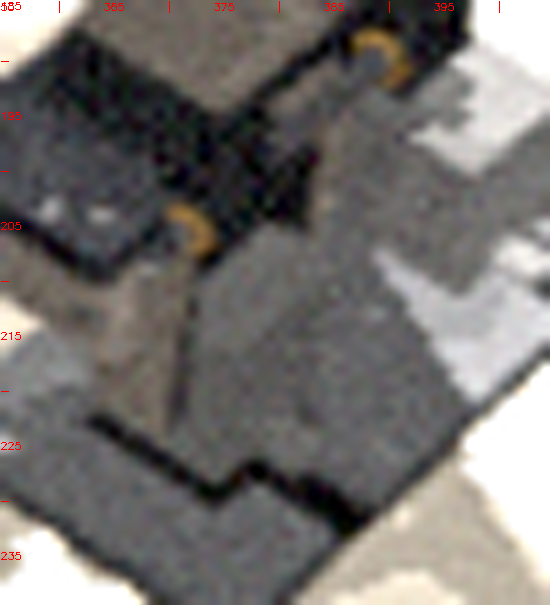

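View pics/p3side_c.png

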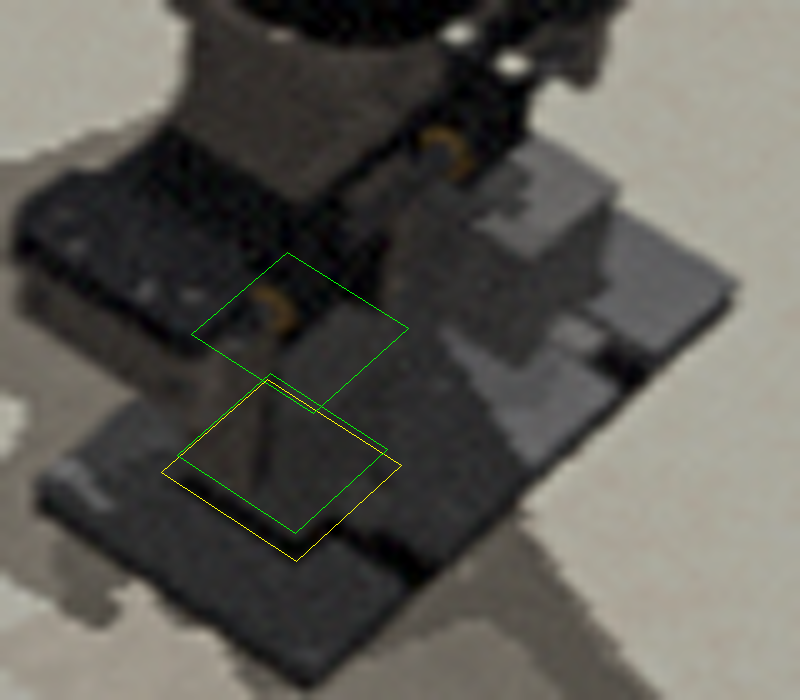

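```bash
python3 -m jog '[[[0,0,-0.001,0.035,-0.005,-0.002,0.3],[0,0,0,0.03,0,0,0.3],[0,0,0,0,0,0,0.3]]]'
python3 to.py .569 -.1856 .0209 -96.4
```

```text
time_s: 10.35
eef_pos: [0.5697, -0.186, 0.0257]
ee_rot: [[0.002, 0.994, -0.112], [-0.001, -0.112, -0.994], [-1.0, 0.002, 0.001]]
contact_force: [-0.3, -0.1, -0.9]
width: 0.0423
t 10.35 pos [ 0.5697 -0.186   0.0257] jawdeg -96.41 w 0.0423 F [-0.3 -0.1 -0.9] j [-0.52  0.43  1.66 -0.    1.05  1.17]
turn units [-0.0001  0.0008 -0.0012] shift units [ 0.0323 -0.0052 -0.002 ] rows>= 0.08
```

Rim is now about 3 mm below the tray's surface with no contact force, so the cap has entered the pocket.

```bash
python3 -m jog '[[[0,0,-0.001,0.025,-0.005,0,0.3],[0,0,0,0.008,0,0,0.3],[0,0,0,0,0,0,0.3]]]'
python3 to.py .569 -.1856 .0209 -96.4
```

```text
time_s: 10.72
eef_pos: [0.5691, -0.186, 0.021]
ee_rot: [[0.0, 0.994, -0.112], [-0.001, -0.112, -0.994], [-1.0, 0.0, 0.001]]
contact_force: [-0.2, 0.6, 0.4]
width: 0.0418
t 10.72 pos [ 0.5691 -0.186   0.021 ] jawdeg -96.41 w 0.0418 F [-0.2  0.6  0.4] j [-0.52  0.44  1.67 -0.    1.04  1.17]
turn units [-0.0001  0.0009 -0.0002] shift units [ 0.0005 -0.001  -0.0027] rows>= 0.01
```

```bash
python3 -m jog '[[[0,0,0,0,0,0,0.7],[0,0,0,0,0,0,0.7],[0,0,0,0,0,0,0.7],[0,0,0,-0.1,0,0,0.7],[0,0,0,-0.2,0,0,0.7],[0,0,0,-0.3,0,0,0.7],[0,0,0,-0.3,0,0,0.7],[0,0,0,-0.3,0,0,0.7],[0,0,0,0,0,0,0.7]]]'
python3 to.py .5635 .1645 .22 -96.4
python3 - <<'E'
from h import *
snap('side','p4side')
E
python3 enh.py p4side 340 180 85 70 9 1.6
```

```text
time_s: 11.85
eef_pos: [0.57, -0.1862, 0.2128]
ee_rot: [[0.005, 0.994, -0.112], [-0.004, -0.112, -0.994], [-1.0, 0.006, 0.004]]
contact_force: [-1.0, 0.5, 0.1]
width: 0.0645
t 11.85 pos [ 0.57   -0.1862  0.2128] jawdeg -96.41 w 0.0645 F [-1.   0.5  0.1] j [-0.52  0.22  1.53 -0.    1.38  1.17]
turn units [-0.0001  0.0023 -0.0038] shift units [-0.0586 -0.3036 -2.3185] rows>= 5.61
```

View pics/p4side_e.png

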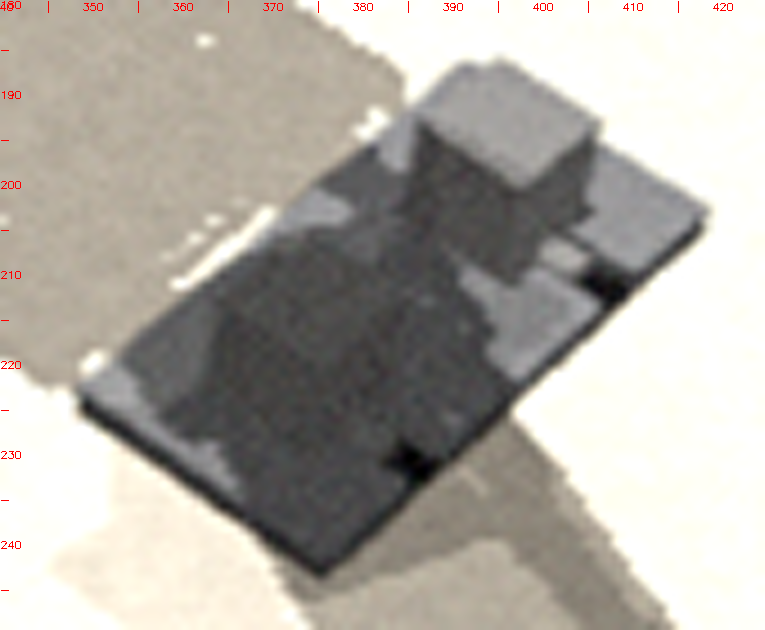

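```bash
python3 - <<'E'
from h import *
snap('top','k1top');snap('side','k1side')
for c in('top','side'):
    for n in('knob_center','bore_mouth'): find(c,n)
E
python3 enh.py k1top 240 240 60 60 10 1; python3 enh.py k1side 262 260 75 80 8 1
```

```text
top knob_center 0.6 [0.5588 0.1603 0.1396] [263. 270.]
top knob_center 0.25 [ 0.5995 -0.0028  0.0026] [324. 258.]
top bore_mouth 0.7 [0.5539 0.152  0.0196] [270. 275.]
side knob_center 0.59 [0.559  0.1697 0.1398] [298. 282.]
side bore_mouth 0.74 [0.5415 0.1898 0.0188] [299. 320.]
side bore_mouth 0.26 [0.5582 0.1712 0.1397] [297. 283.]
```

View pics/k1top_e.png

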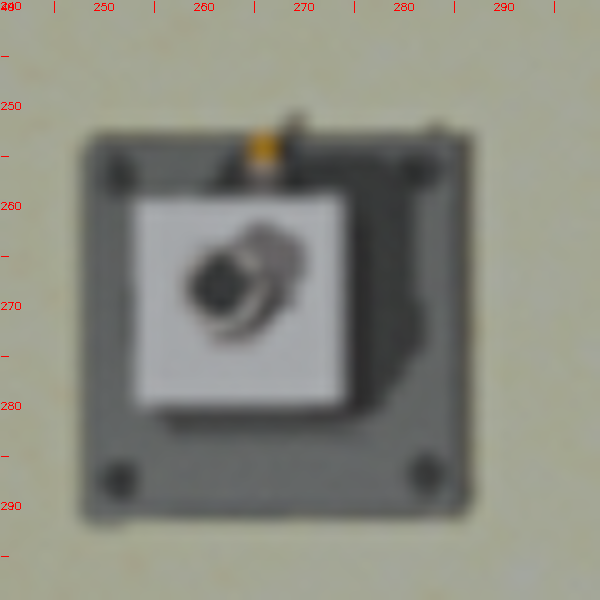

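View pics/k1side_e.png

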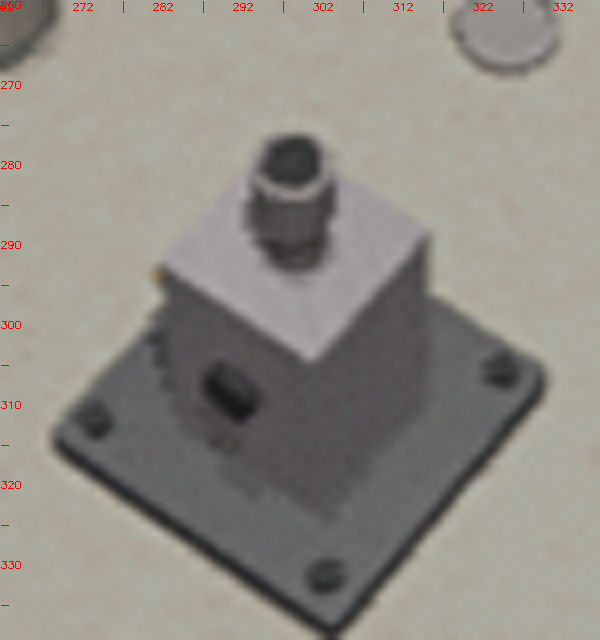

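```bash
python3 - <<'E'
from clicks import *
solve('block',sq(.056,.056,.1),[(252.8,259.2),(274.2,259.2),(274.2,280.2),(252.8,280.2)],[(281.6,292.9),None,(315,289.1),(300.5,304.5)],(.56,.16,0))
solve('foot',sq(.11,.11,.015),[(248,253),(286.5,253),(286.5,291.3),(248,291.3)],[(268,314.5),None,(329.5,306.8),(303,338.3)],(.56,.16,0))
print(ray('top',(261.4,268),.142),ray('side',(298,279.5),.142))
def tri():
    fs=lambda P:np.concatenate([np.subtract(proj('top',P),(261.4,268)),np.subtract(proj('side',P),(298,279.5))])
    r=least_squares(fs,[.56,.16,.14]);print(r.x,r.fun)
tri()
E
```

```text
block both [ 0.5624  0.1637 -0.0182] rms px 0.76
block top [ 0.5635  0.1623 -0.0235] rms px 0.37
block side [ 0.5604  0.1662 -0.0118] rms px 0.45
block bothz [ 0.5636  0.1628 -0.016  -0.0071] rms px 0.43
foot both [ 0.5626  0.163  -0.0208] rms px 1.1
foot top [ 0.5638  0.161  -0.0235] rms px 0.17
foot side [ 0.5598  0.1676 -0.0083] rms px 0.65
foot bothz [ 0.5645  0.1621 -0.0157 -0.0127] rms px 0.38
[0.56436982 0.16318515 0.142     ] [0.56177334 0.16441037 0.142     ]
[0.56376235 0.16305925 0.13892707] [ 0.18377838  0.32789387 -0.31129991 -0.06319586]
```

```bash
python3 -m jog '[[[0,0.002,-0.004,-0.06,-0.04,-0.3,0.7],[0,0,0,0,-0.04,-0.35,0.7],[0,0,0,0,-0.04,-0.35,0.7],[0,0,0,0,-0.04,-0.35,0.7],[0,0,0,0,-0.04,-0.35,0.7],[0,0,0,0,-0.04,-0.35,0.7],[0,0,0,0,-0.04,-0.2,0.7],[0,0,0,0,0,0,0.7]]]'
python3 to.py .563 .1637 .2 -96.4
```

```text
time_s: 13.2
eef_pos: [0.5592, 0.1658, 0.2084]
ee_rot: [[-0.025, 0.993, -0.114], [0.009, -0.114, -0.993], [-1.0, -0.026, -0.006]]
contact_force: [0.6, -0.9, -0.1]
width: 0.0642
t 13.2 pos [0.5592 0.1658 0.2084] jawdeg -96.57 w 0.0642 F [ 0.6 -0.9 -0.1] j [0.08 0.2  1.56 0.01 1.4  1.76]
turn units [-0.0019 -0.0036  0.0166] shift units [0.0549 0.0285 0.0111] rows>= 0.15
```

```bash
python3 -m jog '[[[-0.002,-0.004,0.017,0.03,0.028,0.011,0.7],[0,0,0,0,0,0,0.6]]]'
python3 to.py .563 .1637 .160 -96.4
```

```text
time_s: 13.45
eef_pos: [0.563, 0.1618, 0.2022]
ee_rot: [[0.0, 0.994, -0.112], [-0.002, -0.112, -0.994], [-1.0, 0.001, 0.002]]
contact_force: [-0.1, -0.1, 0.2]
width: 0.0566
t 13.45 pos [0.563  0.1618 0.2022] jawdeg -96.45 w 0.0566 F [-0.1 -0.1  0.2] j [ 0.08  0.2   1.58 -0.    1.37  1.76]
turn units [-0.0006  0.0015 -0.0004] shift units [ 0.2812 -0.0015 -0.0134] rows>= 0.68
```

```bash
python3 -m jog '[[[0,0.001,0,0.12,0,-0.014,0.6],[0,0,0,0.12,0,0,0.6],[0,0,0,0.12,0,0,0.6],[0,0,0,0.12,0,0,0.6],[0,0,0,0.06,0,0,0.6],[0,0,0,0,0,0,0.6]]]'
python3 to.py .563 .1637 .112 -96.4
```

```text
time_s: 14.2
eef_pos: [0.5621, 0.1615, 0.1132]
ee_rot: [[-0.004, 0.993, -0.116], [-0.001, -0.116, -0.993], [-1.0, -0.003, 0.002]]
contact_force: [-0.7, -0.5, 0.4]
width: 0.0554
t 14.2 pos [0.5621 0.1615 0.1132] jawdeg -96.65 w 0.0554 F [-0.7 -0.5  0.4] j [ 0.07  0.28  1.66 -0.    1.2   1.76]
turn units [-0.0028  0.0011  0.0022] shift units [ 0.0077  0.0045 -0.0155] rows>= 0.04
```

```bash
python3 -m jog '[[[-0.003,0.001,0.002,0.008,0.004,-0.016,0.4],[0,0,0,0,0,0,0.4],[0,0,0,0,0,0,0.4]]]'
python3 to.py .563 .1637 .112 -96.4
python3 - <<'E'
from h import *
snap('side','g1side')
E
python3 enh.py g1side 262 240 75 70 8 1.5
```

```text
time_s: 14.58
eef_pos: [0.5644, 0.1643, 0.1137]
ee_rot: [[0.003, 0.994, -0.11], [0.0, -0.11, -0.994], [-1.0, 0.003, -0.001]]
contact_force: [0.6, -0.5, -0.8]
width: 0.0369
t 14.57 pos [0.5644 0.1643 0.1137] jawdeg -96.34 w 0.0369 F [ 0.6 -0.5 -0.8] j [ 0.08  0.28  1.66 -0.    1.2   1.76]
turn units [ 0.0007 -0.0004 -0.0022] shift units [ 0.0116 -0.0089  0.0047] rows>= 0.04
```

View pics/g1side_e.png

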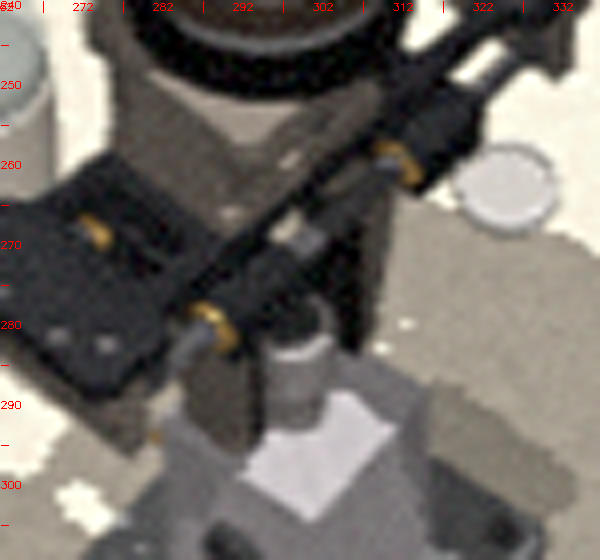

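```bash
python3 - <<'E'
from h import *
print(ray('side',(300.4,288.75),.1137), 'actual', .5644-.00994,.1643+.0011)
E
```

```text
[0.55412216 0.1663619  0.1137    ] actual 0.5544600000000001 0.1654
```

```bash
python3 -m jog '[[[0,0,-0.002,0.008,-0.006,0.002,0.3],[0,0,0,0,0,0,0.3],[0,0,0,0,0,0,0.28]]]'
python3 to.py .563 .1640 .112 -96.4
python3 -m jog '[[[0,0,0,0,0,0,0.27],[0,0,0,0,0,0,0.27]]]'
python3 to.py .563 .1640 .112 -96.4
```

```text
time_s: 15.0
eef_pos: [0.5637, 0.164, 0.113]
ee_rot: [[0.001, 0.994, -0.111], [0.001, -0.111, -0.994], [-1.0, 0.001, -0.001]]
contact_force: [-0.1, -0.0, 0.1]
width: 0.0258
t 15.0 pos [0.5637 0.164  0.113 ] jawdeg -96.34 w 0.0258 F [-0.1 -0.   0.1] j [0.08 0.28 1.66 0.   1.2  1.76]
turn units [ 0.0006 -0.0005 -0.0006] shift units [ 0.0064 -0.0047  0.0006] rows>= 0.02
time_s: 15.25
eef_pos: [0.5637, 0.164, 0.1129]
ee_rot: [[0.001, 0.994, -0.111], [0.001, -0.111, -0.994], [-1.0, 0.001, -0.001]]
contact_force: [0.6, -0.4, -0.7]
width: 0.0246
t 15.25 pos [0.5637 0.164  0.1129] jawdeg -96.35 w 0.0246 F [ 0.6 -0.4 -0.7] j [0.08 0.28 1.66 0.   1.2  1.76]
turn units [ 0.0006 -0.0005 -0.0005] shift units [ 0.0061 -0.0045  0.0003] rows>= 0.02
```

```bash
python3 -m jog '[[[0,0,0,0,0,0,0.25],[0,0,0,0,0,0,0.25]]]'
python3 -m jog '[[[0,0,0,0,0,0,0.22],[0,0,0,0,0,0,0.22]]]'
python3 to.py .5637 .1640 .153 -96.4
```

```text
time_s: 15.5
eef_pos: [0.5637, 0.1637, 0.1129]
ee_rot: [[0.001, 0.994, -0.11], [0.0, -0.11, -0.994], [-1.0, 0.001, -0.0]]
contact_force: [0.2, -0.7, 0.7]
width: 0.0234
time_s: 15.75
eef_pos: [0.5637, 0.1636, 0.1129]
ee_rot: [[0.001, 0.994, -0.111], [0.0, -0.111, -0.994], [-1.0, 0.001, -0.0]]
contact_force: [0.4, -0.2, -0.2]
width: 0.0229
t 15.75 pos [0.5637 0.1636 0.1129] jawdeg -96.35 w 0.0229 F [ 0.4 -0.2 -0.2] j [ 0.08  0.28  1.66 -0.    1.2   1.76]
turn units [ 0.0006 -0.0001 -0.0005] shift units [-0.2672  0.     -0.0024] rows>= 0.64
```

```bash
python3 -m jog '[[[0,0,0,0,0,0,0.1],[0,0,0,0,0,0,0.1]]]'
python3 to.py .5637 .1640 .153 -96.4
python3 - <<'E'
from h import *
snap('side','g2side')
E
python3 enh.py g2side 262 240 75 70 8 1.5
```

```text
time_s: 16.0
eef_pos: [0.5637, 0.1637, 0.1129]
ee_rot: [[0.001, 0.994, -0.11], [0.0, -0.11, -0.994], [-1.0, 0.001, -0.0]]
contact_force: [-0.6, -0.6, -0.8]
width: 0.0237
t 16.0 pos [0.5637 0.1637 0.1129] jawdeg -96.34 w 0.0237 F [-0.6 -0.6 -0.8] j [ 0.08  0.28  1.66 -0.    1.2   1.76]
turn units [ 0.0006 -0.0001 -0.0005] shift units [-2.673e-01  2.000e-04 -2.300e-03] rows>= 0.64
```

View pics/g2side_e.png

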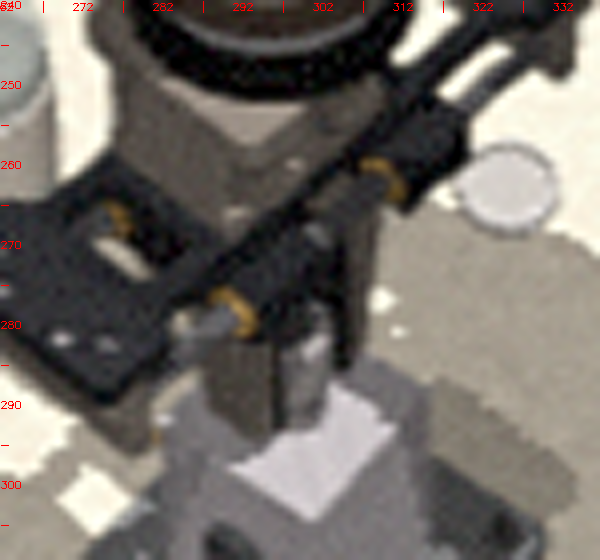

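```bash
python3 -m jog '[[[0,0,0,-0.03,0,0,0.1],[0,0,0,-0.03,0,0,0.1],[0,0,0,0,0,0,0.1]]]'
python3 to.py .5637 .1637 .153 -96.35
python3 - <<'E'
from h import *
snap('side','g3side')
E
python3 enh.py g3side 262 240 75 70 8 1.5
```

```text
time_s: 16.42
eef_pos: [0.5629, 0.1637, 0.1215]
ee_rot: [[-0.001, 0.994, -0.111], [0.0, -0.111, -0.994], [-1.0, -0.001, -0.0]]
contact_force: [1.0, 0.4, -2.1]
width: 0.0236
t 16.43 pos [0.5629 0.1637 0.1215] jawdeg -96.35 w 0.0236 F [ 1.   0.4 -2.1] j [0.08 0.27 1.65 0.   1.22 1.76]
turn units [ 0.0001 -0.0001  0.0006] shift units [-0.2103  0.005  -0.0003] rows>= 0.5
```

View pics/g3side_e.png

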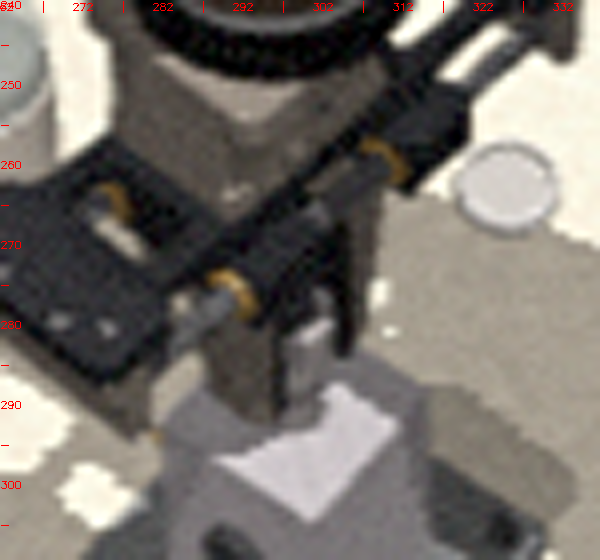

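```bash
python3 -m jog '[[[0,0,0.001,-0.035,0.004,0,0.1],[0,0,0,-0.035,0,0,0.1],[0,0,0,-0.035,0,0,0.1],[0,0,0,0,0,0,0.1]]]'
python3 to.py .5635 .1637 .153 -96.35
```

```text
time_s: 16.98
eef_pos: [0.5633, 0.1638, 0.1382]
ee_rot: [[0.0, 0.994, -0.11], [0.0, -0.11, -0.994], [-1.0, 0.0, -0.0]]
contact_force: [-0.1, 0.1, -2.8]
width: 0.0234
t 16.98 pos [0.5633 0.1638 0.1382] jawdeg -96.34 w 0.0234 F [-0.1  0.1 -2.8] j [0.08 0.26 1.64 0.   1.25 1.76]
turn units [ 0.0001 -0.0001 -0.0001] shift units [-0.099   0.0013  0.0005] rows>= 0.24
```

```bash
python3 -m jog '[[[0,0,0,-0.035,0.001,0,0.1],[0,0,0,-0.035,0,0,0.1],[0,0,0,-0.022,0,0,0.1],[0,0,0,0,0,0,0.1],[0,0,0,0,0,0,0.1]]]'
python3 to.py .5635 .1637 .153 -96.35
python3 - <<'E'
from h import *
snap('side','g4side'); snap('top','g4top')
E
python3 enh.py g4side 262 235 75 75 8 1.5;cp pics/g4side_e.png pics/g4rod.png;  python3 enh.py g4side 340 175 85 72 8 1.2
```

```text
time_s: 17.6
eef_pos: [0.5633, 0.1638, 0.1528]
ee_rot: [[-0.0, 0.994, -0.11], [0.0, -0.11, -0.994], [-1.0, -0.0, -0.0]]
contact_force: [-0.0, 0.1, -1.3]
width: 0.0235
t 17.6 pos [0.5633 0.1638 0.1528] jawdeg -96.34 w 0.0235 F [-0.   0.1 -1.3] j [0.08 0.24 1.63 0.   1.27 1.76]
turn units [ 0.0001 -0.0001  0.0001] shift units [-0.0011  0.0013  0.0004] rows>= 0.0
```

View pics/g4rod.png

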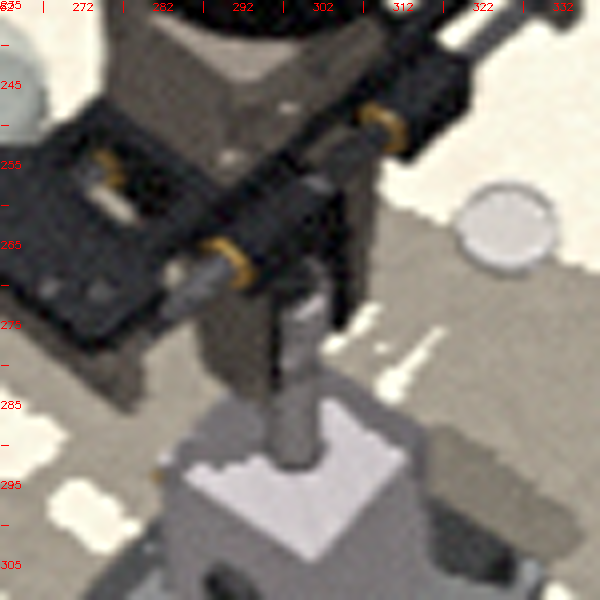

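View pics/g4side_e.png

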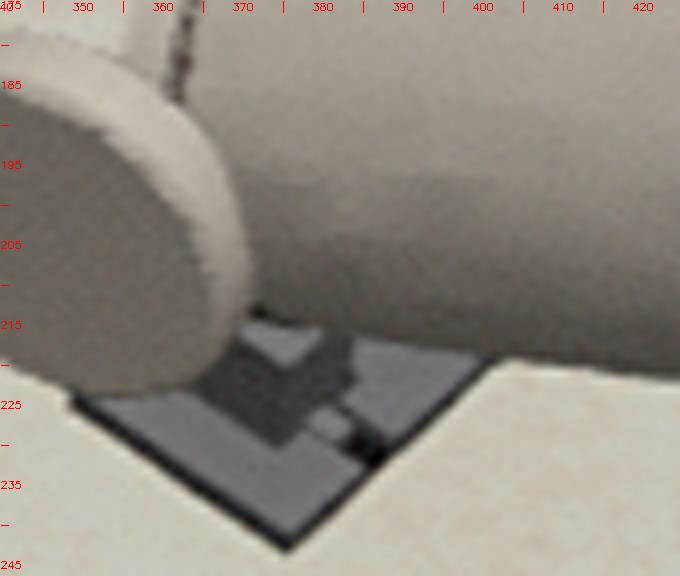

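```bash
python3 enh.py g4top 366 238 80 58 9 1.3
```

```text
(no output)
```

View pics/g4top_e.png

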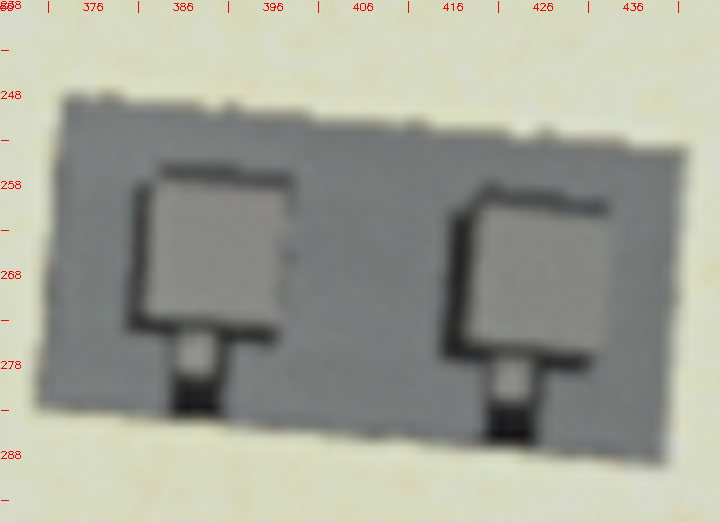

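```bash
python3 enh.py g4side 285 275 30 30 18 1.6
```

```text
(no output)
```

View pics/g4side_e.png

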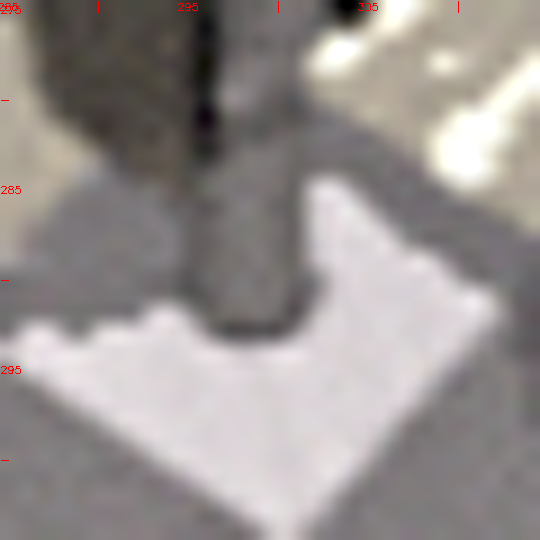

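```bash
python3 -c "
from workcell import ctrl
s=ctrl.read_state();print(s['joint_vel'].round(4),s['contact_force'],s['width']);print(ctrl.hand_in())"
```

```text
[-0.0018  0.0004  0.0006 -0.0005  0.0006 -0.0013] [-0.17774356 -0.16830012 -1.68823674] 0.022992210703033943
the job is handed in; nothing more can be done
None
```

I took the grey cap off the injector and put it in the tray's empty pocket, mouth down with its tab in the slot, the same way round as the spare. I then gripped the rod by its knob, drew it straight up about 40 mm and handed in while still holding it, at about 17.7 s. The hand-in gave no verdict.

- **Cap:** both cameras show it seated like the spare, with the tab in the slot. I never saw its final height directly; it was let go with its rim at the pocket-floor level I worked out from the arm's height readings.
- **Rod:** the tool rose from 0.1129 to 0.1528 m, 39.9 mm. The tool is upright and the joints are still. In the side picture the shank looks upright, with a thin dark band, which I take to be the ring, at the bore mouth.
- **Force:** the sideways load at hand-in was about 0.2 N, with about 1.7 N downward from the rod's weight.
- **Disagreements:** the two cameras differed by about 4 mm in y. I settled on a middle value, which I checked against the visible fingertips and while closing on the knob. The measured grip on the knob was 23 to 23.7 mm, against 24 mm in the description.
- **Bystanders:** I left the blue look-alike, spare cap and other items alone, and none was seen to move, but I didn't re-measure them at the end.

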